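# Close and pin a sensor mount

### The job

Fold the upper half of the cream clamp down over the thermometer and lock it with the yellow-headed pin from the rack: push the pin straight down through the aligned holes of both halves until its collar sits on the upper half. A sprung pad pushes the halves apart, so finish while still holding the pin by its head and pressing it down firmly enough to keep the clamp fully shut. Leave the blue pin, the lens cap, the jar and the screwdriver where they are.

Things in the scene. Friction and masses are not known exactly. Their poses are not given: they have to be found in the camera images.
- mount: Fixed sensor mount: steel base plate 210 x 120 x 12 mm, cream lower clamp half 50 mm wide, thermometer tube of 54 mm diameter fixed in it along y (-130 to +121 mm) at z 62. Origin: underside centre; x from pin ear to hinge, z up. Hinge line along y at x +48, z 62. Lower ear: x -96 to -28, y +-25, z 46 to 62 mm, free space below its hole down to z 12.
- lower_hole (a point): Centre of the mouth (top) of the vertical 14 mm through hole in the lower ear, at mount x = -68, y = 0, z = 62 mm.
- upper_half (a joint): Hinge of the cream upper half (150 g), rad: 0 shut, positive swung up towards mount +x; starts at 0.9 to 1.35, stop at 1.6. Stiff, stays where left (1 to 2 N at the ear moves it). Below 0.085 a sprung rubber pad, 7 mm proud of the lower ear, pushes it open: let go, it rests at 0.05 to 0.09 (hole about 9 mm high, holes still overlapping); about 5 N down at the hole shuts it, 3 N keeps it shut.
- hinge (a point): Point on the hinge axis at the middle of the clamp's width; the origin of the upper half. The frame turns with the upper half; its y is the hinge axis.
- upper_hole (a point): Centre of the 14 mm through hole's mouth on the outer face of the upper half's ear. Frame turns with the half: z out of that face (up when shut), y along the hinge. Ear 12 mm thick, 50 wide, 76 to 144 mm from the hinge axis, hole at 116; inner face in the hinge plane. Shut, the mouth is at mount z 74. Between ear and hinge: arch over the tube, 36 mm outer radius.
- pin_rack: Fixed black rack block 60 (x) x 160 (y) x 70 mm with a grey band, two upright 14 mm wells at y = +45 and -45 mm, 62 mm deep. Origin: centre of its underside, z up. Yellow pin in one well, blue pin in the other, either way round.
- lock_pin: Loose locking pin, 60 to 130 g, upright in a rack well: steel shank 10 mm in diameter, 54 long, nose tapered over the last 8; collar 32 mm in diameter, 4 thick; above it a round yellow grip head 24 mm in diameter, 46 tall. Origin on the axis at the collar's underside, which rests on the rack's top (height 70 mm); z runs up towards the head.
- pin_tip (a point): Tip of the locking pin's nose, on its axis 54 mm below the collar's underside.
- gauge_pin: Bystander: a pin of the same shape and size with a blue head, in the other well. Origin at the collar's underside.
- lens_cap: Bystander: black disc 62 mm in diameter, 14 mm high, on the bench. Origin at its underside.
- screw_jar: Bystander: jar 54 mm in diameter, 60 mm high, on the bench. Origin at its underside.
- screwdriver: Bystander: screwdriver 180 mm long lying on the bench along its own x, handle at -x.
There are look-alikes about, which are no part of the job. There is more than one size of the lock_pin; the one meant has the size given above.

How it is judged:
By the outcome, as a careful person would: the job done as asked, in the order asked, and still so for the second after the job is handed in, while the arm keeps its last pose, push and grip.
It also fails if it takes over 64 s, if anything falls off the work surface, if the arm or the gripper's body presses on something with over 40 N, if the wrist force passes 120 N, or if a joint passes its speed limit or range.

### The arm

A 7-joint arm with a two-finger parallel gripper is mounted at the origin on the work surface. World frame = base frame: x ahead of the robot, y to its left, z up, the work surface at z = 0. Lengths are in m, angles in rad, forces in N, time in s.
With the tool pointing down it reaches from about 0.425 to 0.875 m from the base axis. Payload 4.7 kg.
Tool frame: the origin (TCP) lies at the very end of the fingers, on their centre line; the grasp point (between the pads) lies 19 mm behind it (tcp_to_grasp is the distance from the TCP to the grasp point, in m); z points along the fingers, y is the direction in which the jaws open and shut (so a half turn about z gives the same grasp; the last joint's range is limited). The gripper opens to 85 mm and grips with 20 to 120 N. Pads are 22 mm wide; open, the fingers measure 114 mm over their backs; the gripper's body (76 mm by 85 mm) begins 54 mm behind the grasp point. The pads swing forward as they close: fully open they stand 13 mm farther back than shut.
Start: joints at [1.143, 0.321, -0.07, 1.45, 0.023, 1.371, -0.057], TCP at [0.278, -0.588, 0.231] pointing down, gripper open.
Joint ranges: [-2.86, 2.86], [-0.3, 2.09], [-1.38, 1.24], [0.06, 2.45], [-1.56, 4.7], [0.09, 2.05], [-2.69, 2.69]. Speed limits (rad/s): [2.57, 2.57, 3.14, 3.14, 3.14, 3.14, 3.14].

### API

Orientations are given as [roll, pitch, yaw] about the fixed x, y, z axes, in that order (R = Rz(yaw) Ry(pitch) Rx(roll)).
In Python, from workcell import * gives the robot as it stands.
- The arm moves only by the tool send_rows, never from a script. Its argument "plan" is text: rows parted by semicolons, each of 7 numbers parted by spaces: the closure in counts, from 0 (fully open) to 255 (shut), then the shift along the tool's x, y, z in mm, then the turn, a rotation vector about the tool's x, y, z in degrees. A call has 1 to 12 rows; each row is the pose to reach, as a shift and turn from the pose commanded when the call began, along the tool's axes at that moment; what a row does not reach only later rows make up. A row lasts 1/8 s, in which the tool goes at most 62.5 mm and 10.7 degrees, less where a joint would pass 70% of its speed; a pose out of reach is approached as far as the arm can. A call with a gripper value outside its range is refused whole. The fingers move at their own pace and stop on an object; "newtons" is the grip in N (left out, the last holds). Time passes only in rows, so rows that repeat a pose let the fingers close. It gives the time, the measured TCP pose, the force and the opening at its end, in the units of the state.
- observe(): the state, without advancing time (a new reading comes with each control period).
- grab_frame(name): name is "side" or "top"; returns a dict with "img" (384x512x3 uint8, red, green, blue), "depth" (384x512 float32, m along the optical axis (not along the pixel's ray), 0 where there is no reading), "fov_y" (degrees; the focal length in pixels is half the picture's height over the tangent of half this angle, whatever the lens; pixels are square), "cx", "cy" (the principal point, pixels), "eye" and "attitude" of the camera in the world. Camera axes: x right, y up, looking along -z (the intrinsics and any distortion apply to the point x, -y, -z); pixel columns grow to the right and rows downward; lengths in m; the calibration is good to about 2 mm. A picture is of the moment at which its call begins.
- hand_in(): hands the job in, once; it reports no verdict.
The state is a dict: "time": time; "joint_positions": joint angles; "joint_velocities": joint speeds; "joint_torque": joint torques, N m; "ee_pos": TCP position; "eef_rot": TCP orientation; "wrist_force": force on the tool from outside, world axes, zero at the start; "moment": the same for the moment, N m; "grip_width": finger opening in m.
Only numpy, scipy, OpenCV 4.12 (cv2) and the standard library are available. Lean on these libraries where they do the work, as an engineer would, in place of code of your own. Each camera call takes 0.05 s, during which the arm holds its last target.

## Working session

There is one attempt and no reset: what is moved stays moved. The work goes in short steps, Python scripts to look and compute and a tool call to move; the robot and the scene stay as the last step left them, time stands still between calls to the robot, and variables do not carry over. Pictures are saved under pics/ and viewed, and the job is handed in when it is done.

Besides the shell and the picture viewer there is one more tool, called after "Call:" as name(argument=value, ...) on one line, values as JSON. send_rows: Moves the arm, as the interface text tells. Its arguments: {"type":"object","properties":{"plan":{"type":"string"},"newtons":{"type":"number"}},"required":["plan"]}

```bash
mkdir -p pics; ls
python3 - <<'E'
from workcell import *
import cv2,numpy as np
s=observe(); print(s)
for n in("side","top"):
    f=grab_frame(n); cv2.imwrite(f"pics/{n}0.png",f["img"][:,:,::-1]); np.savez(f"{n}0.npz",**f)
    print({k:v for k,v in f.items() if k not in("img","depth")})
E
```

```text
pics
{'time': 0.0, 'joint_positions': array([ 1.14310139,  0.32182549, -0.07008964,  1.45165601,  0.02260741,
        1.37078909, -0.05692465]), 'joint_velocities': array([ 1.01683131e-03,  5.65587593e-04,  1.36332179e-03,  6.81451132e-06,
        9.96946392e-04, -8.02467662e-04,  3.54452120e-04]), 'joint_torque': array([ 1.30082914e-03, -4.93586254e+01, -3.81537611e-01, -3.14335406e+01,
        1.31000162e-02,  1.15693855e-02,  2.09821093e-05]), 'ee_pos': array([ 0.27764692, -0.58713549,  0.23023145]), 'eef_rot': array([-3.13970464e+00,  1.02770939e-04,  4.41806678e-01]), 'wrist_force': array([-0.2693806 ,  1.05642831, -0.1348745 ]), 'moment': array([-0.01729061,  0.01134574,  0.05862981]), 'grip_width': 0.08547210670396573}
{'fov_y': 50.21601948107603, 'cx': 261.1674238846606, 'cy': 193.13057521260072, 'eye': array([0.01100024, 0.42841667, 0.59023435]), 'attitude': array([ 0.97098907,  0.02340387, -2.39837316])}
{'fov_y': 52.021908401501996, 'cx': 251.91711415345696, 'cy': 196.97665446068441, 'eye': array([ 0.47295807, -0.10942719,  1.16522587]), 'attitude': array([ 0.04903133, -0.01966909, -1.55843285])}
```

View pics/side0.png

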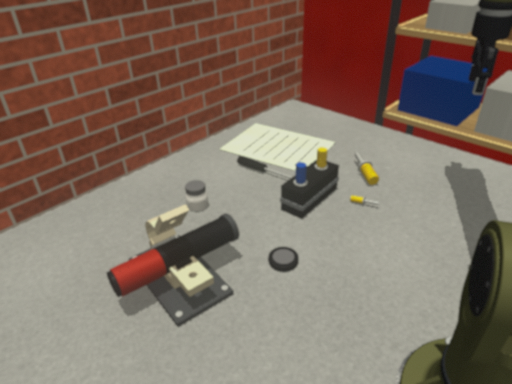

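View pics/top0.png

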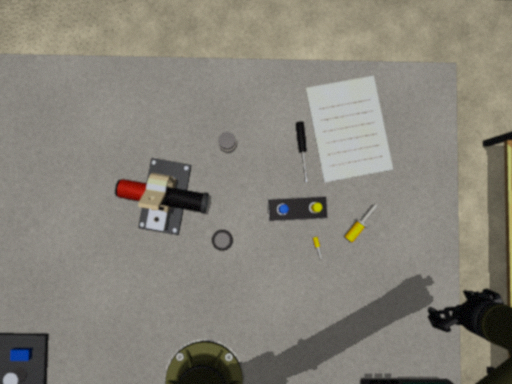

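Side view: mount at lower left (lower hole ≈ (192,275)), rack with blue head (301,172) and yellow head (322,157). Top view: mount ≈ (165,197), yellow head (317,207), blue (283,209); the small loose yellow pin at (317,242) is a look-alike.

```bash
cat > h.py <<'E'
import numpy as np,cv2
from scipy.spatial.transform import Rotation as R
def load(n): 
    return dict(np.load(n+'.npz'))
def cam(f):
    F=f["img"].shape[0]/2/np.tan(np.radians(float(f["fov_y"]))/2)
    return F,R.from_euler('xyz',f["attitude"]).as_matrix()
def cloud(f):
    F,M=cam(f); h,w=f["depth"].shape; v,u=np.mgrid[:h,:w].astype(float); d=f["depth"]
    P=np.stack([(u-f["cx"])/F*d,-(v-f["cy"])/F*d,-d],-1)
    W=P@M.T+f["eye"]; W[d==0]=np.nan; return W
def ray(f,u,v):
    F,M=cam(f); return np.asarray(f["eye"]),M@np.array([(u-f["cx"])/F,-(v-f["cy"])/F,-1])
def onplane(f,u,v,z):
    e,d=ray(f,u,v); return e+d*(z-e[2])/d[2]
def proj(f,p):
    F,M=cam(f); q=M.T@(np.asarray(p)-f["eye"]); return np.array([f["cx"]+F*q[0]/-q[2], f["cy"]-F*q[1]/-q[2]])
def tri(fa,a,fb,b):
    e1,d1=ray(fa,*a); e2,d2=ray(fb,*b)
    d1/=np.linalg.norm(d1); d2/=np.linalg.norm(d2)
    t=np.linalg.lstsq(np.stack([d1,-d2],1),e2-e1,rcond=None)[0]
    p,q=e1+t[0]*d1,e2+t[1]*d2
    return (p+q)/2,np.linalg.norm(p-q)
E
python3 - <<'E'
from h import *
for n in("top0","side0"):
    f=load(n); W=cloud(f); img=f["img"]; hsv=cv2.cvtColor(img,cv2.COLOR_RGB2HSV)
    print(n,"nan",np.isnan(W).mean())
    for p in ([(60,150),(260,300),(400,100),(400,330)] if n=="top0" else [(250,300),(400,300),(100,250)]): print("bench",p,W[p[1],p[0]].round(4))
    for nm,lo,hi in(("yellow",(20,120,100),(35,255,255)),("blue",(105,120,60),(125,255,255)),("cream",(15,40,130),(32,119,255)),("red",(0,150,80),(6,255,255))):
        m=cv2.inRange(hsv,lo,hi); k,l,st,c=cv2.connectedComponentsWithStats(m)
        for i in range(1,k):
            if st[i,4]>15:
                w=W[l==i]; print(nm,st[i],c[i].round(1),np.nanmedian(w,0).round(4),"zmax",np.nanmax(w[:,2]).round(4))
    big=cv2.resize(img[120:330,90:400] if n=="side0" else img[110:260,100:400],None,fx=2.55,fy=2.55,interpolation=cv2.INTER_CUBIC)
    cv2.imwrite(f"pics/{n}z.png",big[:,:,::-1])
f=load("top0")
cv2.imwrite("pics/topm.png",cv2.resize(f["img"][145:245,105:225],None,fx=6,fy=6,interpolation=cv2.INTER_CUBIC)[:,:,::-1])
f=load("side0")
cv2.imwrite("pics/sidem.png",cv2.resize(f["img"][195:330,100:250],None,fx=4.4,fy=4.4,interpolation=cv2.INTER_CUBIC)[:,:,::-1])
E
```

```text
top0 nan 0.0038045247395833335
bench (60, 150) [0.6615 0.4362 0.0021]
bench (260, 300) [ 0.2293 -0.1589  0.0031]
bench (400, 100) [ 0.8293 -0.575   0.0023]
bench (400, 330) [ 0.1455 -0.5709  0.002 ]
yellow [311 202  12  11  87] [316.6 206.9] [ 0.5    -0.3025  0.1202] zmax 0.1249
yellow [345 221  20  21 221] [354.1 231.5] [ 0.4326 -0.4278  0.0315] zmax 0.0415
yellow [313 237   7  11  57] [315.9 241.7] [ 0.4009 -0.3194  0.0169] zmax 0.0248
blue [279 204  10  10  73] [283.7 208.4] [ 0.4961 -0.215   0.1209] zmax 0.1248
blue [ 10 349  20  13 250] [ 19.3 355. ] [0.0808 0.5112 0.0399] zmax 0.0475
cream [    0     0   512   303 38326] [310.3  57.8] [ 1.3638 -0.563  -0.7492] zmax 0.0039
cream [508 145   4 161 426] [509.9 211.2] [ 0.5385 -1.3065 -0.5859] zmax -0.5719
cream [148 174  24  12 140] [158.8 178.6] [0.5701 0.1159 0.1297] zmax 0.1389
cream [138 189  27  21 354] [150.6 199.4] [0.5123 0.129  0.1666] zmax 0.1867
cream [351 228  14  15  20] [358.2 235.6] [ 0.4202 -0.4492  0.0011] zmax 0.0045
cream [312 236   9  13  29] [316.8 240.8] [ 0.4057 -0.3279  0.0019] zmax 0.026
cream [ 460  326   
[... 1525 characters left out ...]
257  43  34 748] [191.8 274.7] [0.4642 0.1378 0.0621] zmax 0.0649
red [ 300    0   92  122 9163] [343.8  53.9] [ 1.3637 -1.7679 -0.1263] zmax 0.1942
red [398   0  32  23 483] [412.3   8.7] [ 0.9874 -1.7678  0.169 ] zmax 0.2819
red [ 386   35   38   71 1171] [402.1  62.1] [ 0.9988 -1.7686 -0.0809] zmax 0.1429
red [429  41  45  20 597] [451.  50.] [ 0.7458 -1.7682 -0.0037] zmax 0.0397
red [487  51  25  35 402] [501.1  64.8] [ 0.503  -1.7677 -0.0273] zmax 0.3429
red [383 118  24  14 164] [394.4 124.6] [ 0.9736 -1.768  -0.4798] zmax -0.4557
red [413 127  99  37 837] [463.7 145.3] [ 0.5586 -1.7682 -0.4813] zmax -0.4497
red [ 111  249   55   41 1290] [139.6 269.6] [0.5239 0.1994 0.0824] zmax 0.091
```

View zooms.

View pics/topm.png

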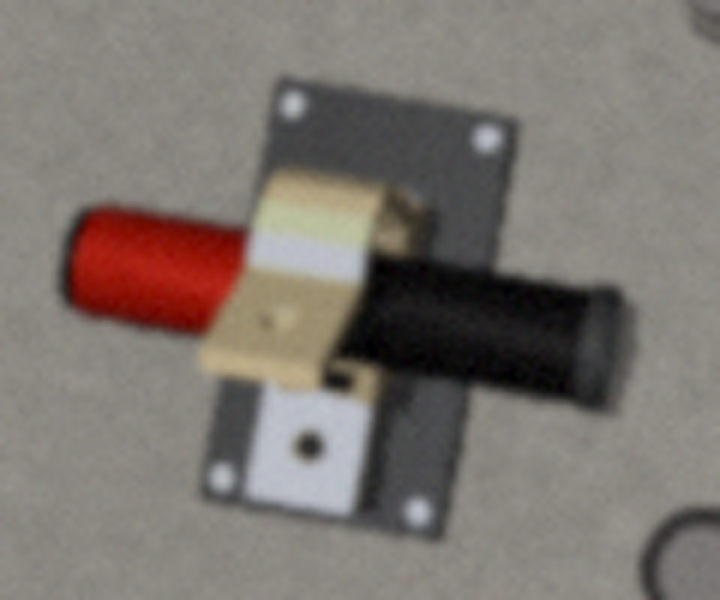

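View pics/sidem.png

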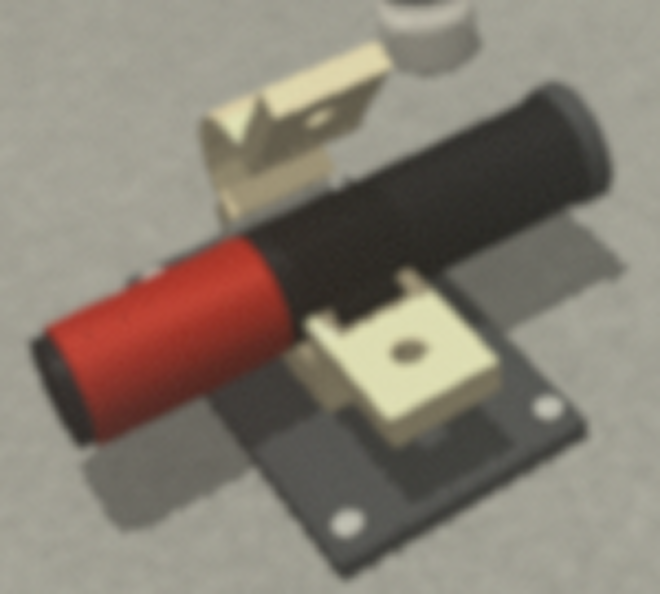

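View pics/top0z.png

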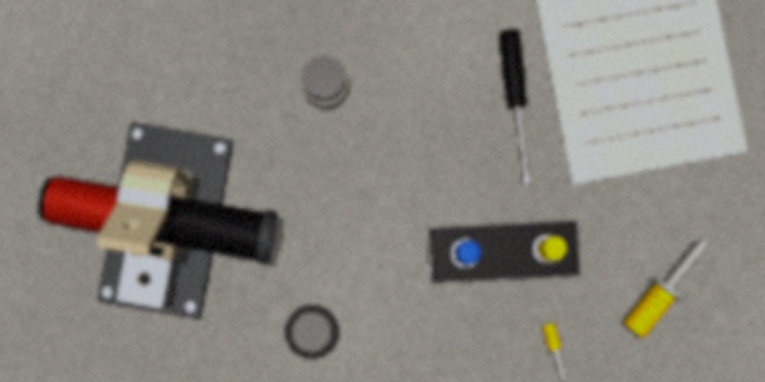

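View pics/side0z.png

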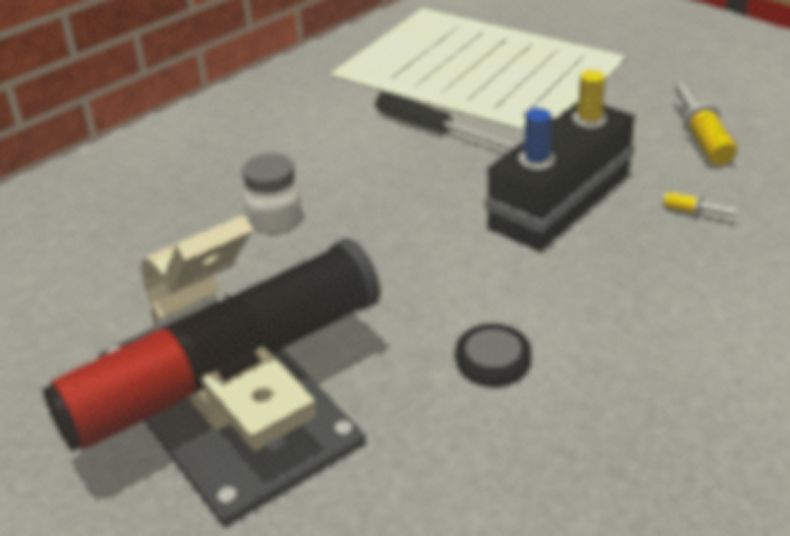

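Run:
```python
from h import *
t,s=load("top0"),load("side0")
z=lambda U,V,ox,oy,k:(ox+(U+.5)/k-.5,oy+(V+.5)/k-.5)
sc=[z(U,V,105,145,6) for U,V in((292,104),(487,138),(222,478),(418,511))]
P=np.array([onplane(t,*p,0.012) for p in sc]);print(P.round(4))
c=P.mean(0);ax=(P[:2].mean(0)-P[2:].mean(0));ax2=(P[[0,2]].mean(0)-P[[1,3]].mean(0));print("centre",c,"yaw",np.degrees(np.arctan2(ax[1],ax[0])),np.degrees(np.arctan2(ax2[1],ax2[0]))-90,np.hypot(*ax[:2]),np.hypot(*ax2[:2]))
ss=[z(U,V,100,195,4.4) for U,V in((548,407),(347,522))]
print("side screws",[onplane(s,*p,.012).round(4) for p in ss])
lh=z(309,445,105,145,6);lhs=z(408,350,100,195,4.4)
print("lowhole top",onplane(t,*lh,.062),"side",onplane(s,*lhs,.062),tri(t,lh,s,lhs))
for yaw in [np.arctan2(ax[1],ax[0])]:
    u=np.array([np.cos(yaw),np.sin(yaw),0]); lhm=c*[1,1,0]-.068*u+[0,0,.062]; print("lowhole from mount",lhm, proj(t,lhm),lh,proj(s,lhm),lhs)
    h=c*[1,1,0]+.048*u+[0,0,.062]; print("hinge",h)
    uh=z(278,318,105,145,6); uhi=z(320,118,100,195,4.4)
    for th in np.arange(.9,1.4,.05):
        r=-u*np.cos(th)+np.array([0,0,np.sin(th)]); n=u*np.sin(th)+np.array([0,0,np.cos(th)])
        o=h+.116*r+.012*n; i=h+.116*r
        print(round(th,2),proj(t,o)-uh,proj(s,i)-uhi)
for nm,lo,hi in(("yellow",(20,120,100),(35,255,255)),("blue",(105,120,60),(125,255,255))):
    pass
ytop=onplane(t,316.6,206.9,.12);print("yellow top",ytop)
ytop=onplane(t,*z(554,248,100,110,2.55),.12);print("yellow top",ytop)
ytop=onplane(s,*z(592,76,90,120,2.55),.12);print("yellow side",ytop)
print("blue",onplane(t,*z(468,252,100,110,2.55),.12),onplane(s,*z(539,115,90,120,2.55),.12))
```

```text
[[0.6289 0.1593 0.012 ]
 [0.6136 0.0639 0.012 ]
 [0.4461 0.1886 0.012 ]
 [0.4313 0.0936 0.012 ]]
centre [0.5299971  0.12636428 0.012     ] yaw -9.166306275123361 -8.994468914004344 0.18494642452139898 0.09638330757153654
side screws [array([0.4345, 0.0903, 0.012 ]), array([0.4504, 0.1856, 0.012 ])]
lowhole top [0.46306132 0.13589172 0.062     ] side [0.46302319 0.13610768 0.062     ] (array([0.46310387, 0.13597792, 0.06184372]), np.float64(0.00013359188429944564))
lowhole from mount [0.46286545 0.13719673 0.062     ] [155.6112886  218.81464712] (156.08333333333334, 218.75) [191.92222564 274.53640403] (192.34090909090907, 274.1590909090909)
hinge [0.57738414 0.11871785 0.062     ]
0.9 [-0.13494808  0.81110325] [0.39937852 1.24954893]
0.95 [-0.0527144  -1.17908364] [-1.17338086 -1.61857461]
1.0 [ 0.06417965 -3.2307613 ] [-2.76703054 -4.41581455]
1.05 [ 0.2156081  -5.33761308] [-4.37585492 -7.1327348 ]
1.1 [ 0.40129984 -7.4930103 ] [-5.99413204 -9.7603653 ]
1.15 [ 0.62083727 -9.69004422] [ -7.61617007 -12.29025047]
1.2 [  0.87365614 -11.92156124] [ -9.2363426 -14.7144916]
1.25 [  1.15904664 -14.18020092] [-10.84912226 -17.02578282]
1.3 [  1.47615576 -16.45843655] [-12.44911225 -19.21744054]
1.35 [  1.82399083 -18.74861769] [-14.03107562 -21.283426  ]
yellow top [ 0.5003262  -0.30210985  0.12      ]
yellow top [ 0.50020235 -0.30304912  0.12      ]
yellow side [ 0.49935025 -0.30123058  0.12      ]
blue [ 0.49487399 -0.21303747  0.12      ] [ 0.49275706 -0.2123837   0.12      ]
```

Mount: yaw ≈ −9.1°, lower hole at (0.463, 0.1365, 0.062). Top, side and plate-screw estimates agree to about 1 mm, and the hinge angle is ≈ 0.92. The pin axis is at (0.500, −0.302), with its head top at 0.12 as expected. I'll fold first, using closed fingers.

```bash
cat >> h.py <<'E'
LH=np.array([.463,.1365,.062]); YM=np.radians(-9.1); U=np.array([np.cos(YM),np.sin(YM),0]); HG=LH+.116*U; Z=np.array([0,0,1.])
def rel(p0,yaw0,p,yaw):
    T=R.from_euler('xyz',[np.pi,0,yaw0]).as_matrix()
    return (T.T@(np.asarray(p)-p0)*1000).round(1), round(-np.degrees(yaw-yaw0),1)
def foldpt(th,r=.13,half=.0145,gap=0.):
    rr=-U*np.cos(th)+Z*np.sin(th); n=U*np.sin(th)+Z*np.cos(th)
    return HG+r*rr+(.012+gap)*n+half*U
E
python3 - <<'E'
from h import *
from workcell import *
s=observe();p0=s["ee_pos"];y0=s["eef_rot"][2]
y=np.radians(80.9)
h=foldpt(.92); h[2]+=.05
print(h,rel(p0,y0,h,y))
for th in np.arange(1.0,-.01,-.1): print(round(th,2),rel(h,y,foldpt(th),y))
E
```

```text
[0.52351918 0.1268064  0.22269805] (array([ 527.5, -540.3,    7.6]), np.float64(-55.6))
1.0 (array([ 0. ,  9.1, 44.8]), np.float64(-0.0))
0.9 (array([-0. , -2.2, 51.4]), np.float64(-0.0))
0.8 (array([ -0. , -12.8,  59.1]), np.float64(-0.0))
0.7 (array([  0. , -22.5,  67.8]), np.float64(-0.0))
0.6 (array([ -0. , -31.3,  77.4]), np.float64(-0.0))
0.5 (array([ -0. , -39.1,  87.8]), np.float64(-0.0))
0.4 (array([ -0. , -45.9,  99. ]), np.float64(-0.0))
0.3 (array([ -0. , -51.4, 110.8]), np.float64(-0.0))
0.2 (array([  0. , -55.8, 123.1]), np.float64(-0.0))
0.1 (array([  0. , -58.9, 135.8]), np.float64(-0.0))
0.0 (array([ -0. , -60.8, 148.7]), np.float64(-0.0))
```

Call:
send_rows(plan="255 0 0 -30 0 0 0;255 40 -40 -30 0 0 -9;255 80 -82 -30 0 0 -18;255 120 -123 -30 0 0 -27;255 160 -164 -30 0 0 -36;255 200 -205 -30 0 0 -45;255 240 -246 -30 0 0 -55.6;255 282 -289 -30 0 0 -55.6;255 324 -332 -30 0 0 -55.6;255 366 -375 -30 0 0 -55.6;255 408 -418 -30 0 0 -55.6;255 450 -461 -25 0 0 -55.6", newtons=100)

```text
time: 1.6
ee_pos: [0.4879, 0.0233, 0.2565]
eef_rot: [3.14, 0.001, 1.412]
wrist_force: [1.1, -0.5, -0.2]
grip_width: -0.0
```

Run:
```python
from h import *
from workcell import *
s=observe();p0=s["ee_pos"];y0=s["eef_rot"][2]
print(s)
h=foldpt(.92); h[2]+=.05
print(rel(p0,y0,h,np.radians(80.9)))
```

```text
{'time': 1.6, 'joint_positions': array([ 0.63603573, -0.0142127 , -0.72370365,  1.77948654, -0.00863245,
        1.37177271, -0.24496607]), 'joint_velocities': array([-0.48954511,  0.4486768 , -0.62450475, -0.26137861,  0.2648165 ,
       -0.09896385, -1.16665595]), 'joint_torque': array([  1.78747237, -27.6688242 ,   1.07937824, -30.53857684,
        -0.47353422,   0.42049555,   1.25646126]), 'ee_pos': array([0.48794963, 0.02325772, 0.2564787 ]), 'eef_rot': array([3.14039965e+00, 6.78153083e-04, 1.41174973e+00]), 'wrist_force': array([ 1.11647656, -0.53481239, -0.15010495]), 'moment': array([-0.06794141, -0.05614443, -0.01630653]), 'grip_width': -2.156954724072811e-05}
(array([107.9,  18.7,  33.8]), np.float64(-0.0))
```

Call:
send_rows(plan="255 54 10 10 0 0 0;255 108 19 10 0 0 0;255 108 19 34 0 0 0;255 108 19 34 0 0 0;255 108 19 34 0 0 0")

```text
time: 2.22
ee_pos: [0.5235, 0.1242, 0.2226]
eef_rot: [3.141, 0.001, 1.411]
wrist_force: [0.8, -0.1, 0.0]
grip_width: -0.0001
```

Run:
```python
from h import *
from workcell import *
s=observe();p0=s["ee_pos"];y0=s["eef_rot"][2]
print(p0,s["eef_rot"],s["wrist_force"],s["joint_positions"])
for th in np.arange(1.0,-.01,-.1): print(round(th,2),rel(p0,y0,foldpt(th),y0))
```

```text
[0.5235411  0.12423051 0.22263594] [3.14144012e+00 5.55938677e-04 1.41071384e+00] [ 0.83316468 -0.07964102  0.04832823] [ 0.48398132  0.15737083 -0.83629485  1.71816967  0.12095829  1.31937899
 -0.53645332]
1.0 (array([ 2.6,  8.6, 44.8]), np.float64(-0.0))
0.9 (array([ 2.5, -2.6, 51.3]), np.float64(-0.0))
0.8 (array([  2.5, -13.2,  59. ]), np.float64(-0.0))
0.7 (array([  2.5, -22.9,  67.7]), np.float64(-0.0))
0.6 (array([  2.5, -31.7,  77.3]), np.float64(-0.0))
0.5 (array([  2.5, -39.6,  87.8]), np.float64(-0.0))
0.4 (array([  2.5, -46.3,  99. ]), np.float64(-0.0))
0.3 (array([  2.5, -51.9, 110.8]), np.float64(-0.0))
0.2 (array([  2.5, -56.2, 123. ]), np.float64(-0.0))
0.1 (array([  2.5, -59.4, 135.7]), np.float64(-0.0))
0.0 (array([  2.5, -61.2, 148.6]), np.float64(-0.0))
```

Call:
send_rows(plan="255 2 5 25 0 0 0;255 2 5 40 0 0 0;255 2 -3 51 0 0 0;255 2 -8 55 0 0 0;255 2 -13 59 0 0 0;255 2 -18 63 0 0 0;255 2 -23 68 0 0 0;255 2 -27 72.5 0 0 0;255 2 -32 77.5 0 0 0;255 2 -36 82.5 0 0 0;255 2 -40 88 0 0 0;255 2 -40 88 0 0 0")

```text
time: 3.72
ee_pos: [0.4835, 0.1334, 0.1337]
eef_rot: [-3.141, 0.001, 1.412]
wrist_force: [-0.1, -0.3, -0.2]
grip_width: -0.0002
```

Run:
```python
from h import *
from workcell import *
s=observe();p0=s["ee_pos"];y0=s["eef_rot"][2]
print(p0,s["eef_rot"],s["wrist_force"])
for th in (.5,.45,.4,.35,.3,.25,.2,.15,.1,.05,0): print(round(th,2),rel(p0,y0,foldpt(th),y0))
f=grab_frame("side");cv2.imwrite("pics/side1.png",cv2.resize(f["img"][120:330,90:400],None,fx=2.5,fy=2.5)[:,:,::-1])
```

```text
[0.48350187 0.13335328 0.13366094] [-3.14052238e+00  6.38945802e-04  1.41248630e+00] [-0.10317666 -0.25652165 -0.20166345]
0.5 (array([-0.1,  1.4, -1.2]), np.float64(-0.0))
0.45 (array([-0.1, -2.1,  4.3]), np.float64(-0.0))
0.4 (array([-0.1, -5.3, 10. ]), np.float64(-0.0))
0.35 (array([-0.1, -8.2, 15.8]), np.float64(-0.0))
0.3 (array([ -0.1, -10.9,  21.8]), np.float64(-0.0))
0.25 (array([ -0.1, -13.2,  27.9]), np.float64(-0.0))
0.2 (array([ -0.1, -15.3,  34.1]), np.float64(-0.0))
0.15 (array([ -0.1, -17. ,  40.4]), np.float64(-0.0))
0.1 (array([ -0.1, -18.4,  46.7]), np.float64(-0.0))
0.05 (array([ -0.1, -19.5,  53.2]), np.float64(-0.0))
0 (array([ -0.1, -20.2,  59.7]), np.float64(-0.0))
```

View pics/side1.png

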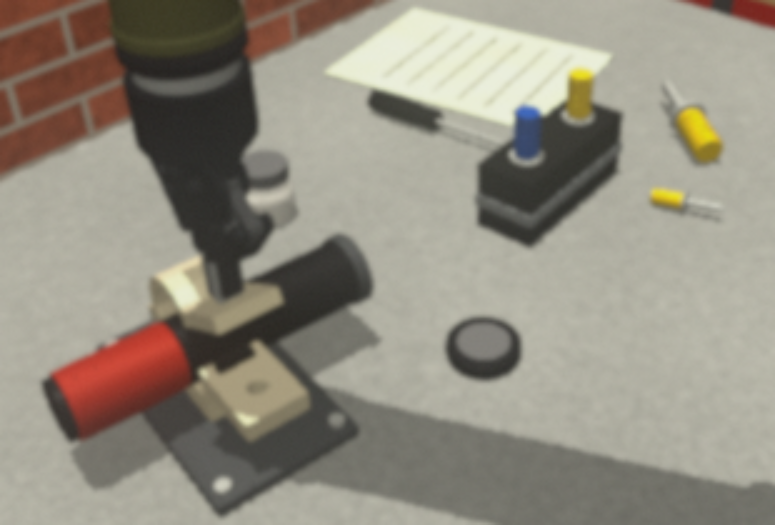

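Fingertips sit on the ear's outer face (near (225,295)) and the half is following down to about 0.5 rad. I'll continue to just above shut.

Call:
send_rows(plan="255 0 -3.5 5.5 0 0 0;255 0 -7 11 0 0 0;255 0 -10 17 0 0 0;255 0 -12.5 23 0 0 0;255 0 -15 29 0 0 0;255 0 -17 35 0 0 0;255 0 -18.5 41.5 0 0 0;255 0 -20 48 0 0 0;255 0 -20.5 53 0 0 0;255 0 -20.5 56 0 0 0;255 0 -20.5 56 0 0 0")

```text
time: 5.15
ee_pos: [0.4639, 0.1368, 0.0781]
eef_rot: [-3.141, -0.0, 1.412]
wrist_force: [-0.3, 0.5, 2.1]
grip_width: -0.0001
```

Run:
```python
from h import *
from workcell import *
s=observe();p0=s["ee_pos"];y0=s["eef_rot"][2]
print(p0,s["eef_rot"],s["wrist_force"])
f=grab_frame("side");cv2.imwrite("pics/side2.png",cv2.resize(f["img"][120:330,90:400],None,fx=2.5,fy=2.5)[:,:,::-1])
```

```text
[0.4638898  0.13680406 0.0781336 ] [-3.14133665e+00 -6.80135131e-06  1.41241951e+00] [-0.26461842  0.5028635   2.14018869]
```

View pics/side2.png

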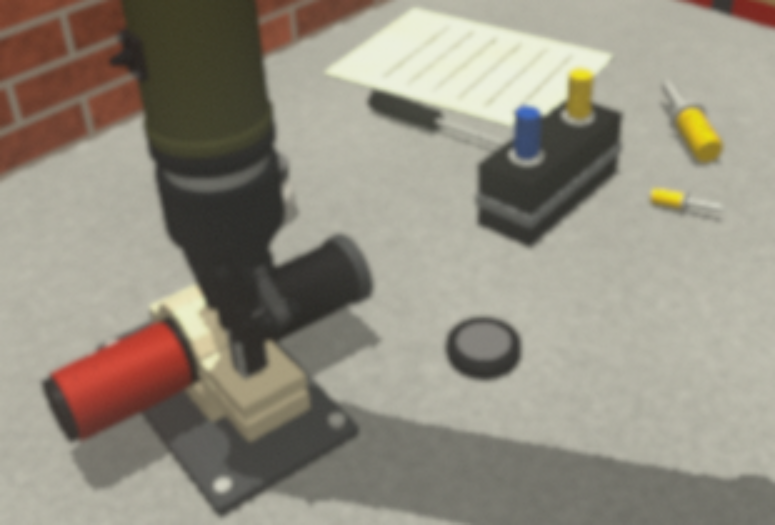

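Run:
```python
from h import *
from workcell import *
s=observe();p0=s["ee_pos"];y0=s["eef_rot"][2]
print(rel(p0,y0,[.500,-.302,.19],np.radians(93.6)))
```

```text
(array([-427.6,  104.7, -111.7]), np.float64(-12.7))
```

Call:
send_rows(plan="255 0 0 -60 0 0 0;255 0 0 -112 0 0 0;0 -40 10 -112 0 0 0;0 -90 22 -112 0 0 -5;0 -145 36 -112 0 0 -12.7;0 -200 49 -112 0 0 -12.7;0 -255 62 -112 0 0 -12.7;0 -310 76 -112 0 0 -12.7;0 -365 90 -112 0 0 -12.7;0 -415 102 -112 0 0 -12.7;0 -428 105 -112 0 0 -12.7;0 -428 105 -112 0 0 -12.7")

```text
time: 6.7
ee_pos: [0.4999, -0.303, 0.19]
eef_rot: [-3.142, -0.001, 1.632]
wrist_force: [-0.2, 0.4, -0.7]
grip_width: 0.0855
```

Run:
```python
from h import *
from workcell import *
s=observe();p0=s["ee_pos"];y0=s["eef_rot"][2]
print(p0,s["eef_rot"],s["wrist_force"],s["grip_width"])
for n in("side","top"):
    f=grab_frame(n);np.savez(n+"3.npz",**f)
    c=f["img"][195:330,100:250] if n=="side" else f["img"][145:245,105:225]
    cv2.imwrite(f"pics/{n}3.png",cv2.resize(c,None,fx=4.4,fy=4.4,interpolation=cv2.INTER_CUBIC)[:,:,::-1])
cv2.imwrite("pics/side3r.png",cv2.resize(load("side3")["img"][60:240,230:400],None,fx=3,fy=3)[:,:,::-1])
print(rel(p0,y0,[.500,-.302,.08],np.radians(93.6)))
```

```text
[ 0.4999351  -0.3030456   0.18998987] [-3.14158204e+00 -6.12776374e-04  1.63226198e+00] [-0.19223033  0.35385906 -0.65277109] 0.08545072069024008
(array([1.0e+00, 1.0e-01, 1.1e+02]), np.float64(-0.1))
```

View pics/side3.png

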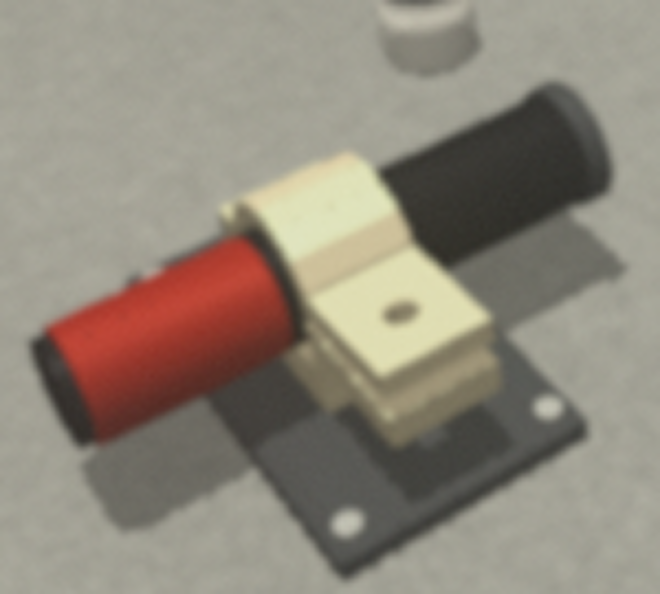

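View pics/top3.png

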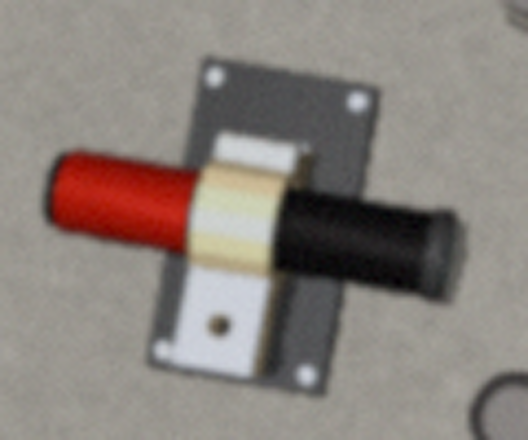

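View pics/side3r.png

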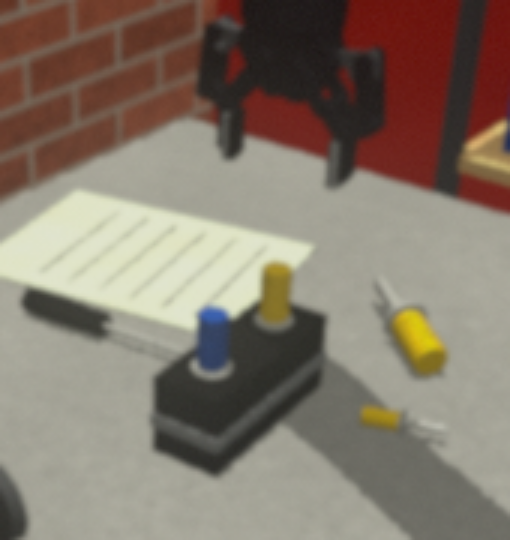

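The clamp rests nearly shut, with the upper hole in view (side ≈ (191,265), top ≈ (154,218)), and the open gripper is above the yellow pin. I'll descend and grip.

Call:
send_rows(plan="0 1 0 40 0 0 0;0 1 0 80 0 0 0;0 1 0 110 0 0 0;0 1 0 110 0 0 0;255 1 0 110 0 0 0;255 1 0 110 0 0 0;255 1 0 110 0 0 0;255 1 0 110 0 0 0;255 1 0 110 0 0 0;255 1 0 110 0 0 0;255 1 0 110 0 0 0;255 1 0 110 0 0 0", newtons=100)

```text
time: 8.3
ee_pos: [0.5007, -0.302, 0.0816]
eef_rot: [3.14, 0.001, 1.634]
wrist_force: [-0.5, 0.6, 5.8]
grip_width: 0.0218
```

Run:
```python
from h import *
from workcell import *
s=observe();print(s["ee_pos"],s["eef_rot"],s["wrist_force"],s["grip_width"])
t,sd=load("top3"),load("side3")
z=lambda U,V,ox,oy,k:(ox+(U+.5)/k-.5,oy+(V+.5)/k-.5)
a,b=z(219,325,105,145,4.4),z(401,312,100,195,4.4)
print(tri(t,a,sd,b),onplane(t,*a,.082),onplane(sd,*b,.082))
for th in(.05,.07,.09):
    rr=-U*np.cos(th)+Z*np.sin(th); n=U*np.sin(th)+Z*np.cos(th); print(th,HG+.116*rr+.012*n)
```

```text
[ 0.50071003 -0.30195835  0.08159024] [3.14020532e+00 1.35038716e-03 1.63379661e+00] [-0.53531745  0.57596954  5.799784  ] 0.02178921807259729
(array([0.46389886, 0.13592707, 0.08251333]), np.float64(0.00010533677570845528)) [0.4639291  0.13608414 0.082     ] [0.46431454 0.13559742 0.082     ]
0.05 [0.46373535 0.13638222 0.07978259]
0.07 [0.46410926 0.13632233 0.08208398]
0.09 [0.46452854 0.13625517 0.08437734]
```

Call:
send_rows(plan="255 0 0 -10 0 0 0;255 0 0 -30 0 0 0;255 0 0 -55 0 0 0;255 0 0 -80 0 0 0;255 0 0 -110 0 0 0;255 0 0 -130 0 0 0;255 0 0 -130 0 0 0;255 0 0 -130 0 0 0")

```text
time: 9.3
ee_pos: [0.4996, -0.3013, 0.2099]
eef_rot: [-3.141, -0.0, 1.634]
wrist_force: [-0.3, 0.2, -1.3]
grip_width: 0.0219
```

Run:
```python
from h import *
from workcell import *
s=observe();print(s["ee_pos"],s["eef_rot"],s["wrist_force"],s["moment"],s["grip_width"])
for n in("side","top"):
    f=grab_frame(n);np.savez(n+"4.npz",**f)
cv2.imwrite("pics/side4r.png",cv2.resize(load("side4")["img"][60:240,230:400],None,fx=3.3,fy=3.3,interpolation=cv2.INTER_CUBIC)[:,:,::-1])
cv2.imwrite("pics/top4r.png",cv2.resize(load("top4")["img"][150:270,240:400],None,fx=4,fy=4,interpolation=cv2.INTER_CUBIC)[:,:,::-1])
```

```text
[ 0.49957436 -0.30132087  0.20987427] [-3.14085137e+00 -3.11197321e-04  1.63388264e+00] [-0.31358982  0.20267429 -1.29200372] [-0.01427249  0.06675543  0.01077871] 0.021898930445269964
```

View pics/side4r.png

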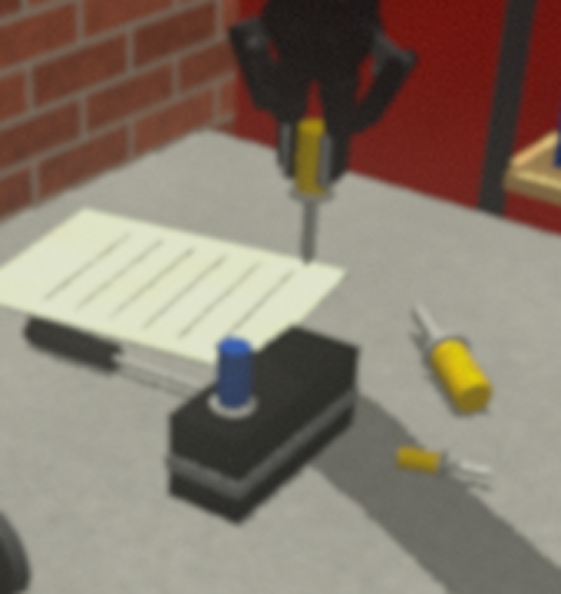

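View pics/top4r.png

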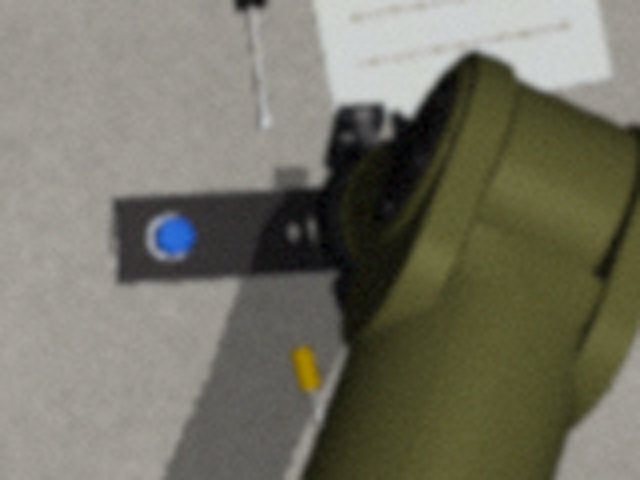

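Run:
```python
from h import *
from workcell import *
sd=load("side4");im=sd["img"]
z=lambda U,V,ox,oy,k:(ox+(U+.5)/k-.5,oy+(V+.5)/k-.5)
p=np.array([.4996,-.3013,.2099])
for nm,dz,px in(("top",.0384,(311,122)),("collar",-.0116+.002,(311,193)),("tip",-.0656,(308,262))):
    print(nm,proj(sd,p+[0,0,dz]).round(1),np.round(z(*px,230,60,3.3),1))
# shank centreline: dark/grey relative to paper/bench - rows
for v in range(118,141):
    print(v,im[v,316:334].mean(1).astype(int))
```

```text
top [325.3  98.2] [323.9  96.6]
collar [323.9 118.3] [323.9 118.1]
tip [322.4 140.3] [323. 139.]
118 [153 138 120 112 108 104 105 102 101 100 101 101 103 108 121 140 155 160]
119 [154 142 125 115 112 108 109 109 108 107 108 109 113 115 123 142 155 161]
120 [157 151 140 130 122 115 110 109 108 110 113 117 121 126 136 150 157 160]
121 [157 156 153 148 139 125 110 104 103 108 120 130 139 145 152 159 161 161]
122 [157 157 158 157 151 135 112  99 102 111 129 146 153 157 160 162 162 161]
123 [157 157 158 159 154 138 113 101 104 114 134 153 159 160 160 161 160 159]
124 [158 157 158 158 153 139 114 101 102 115 136 153 161 161 160 160 160 160]
125 [157 158 158 158 154 137 111  99 104 116 137 154 158 159 160 159 159 158]
126 [158 157 158 159 153 135 111 100 104 118 138 153 159 157 158 157 158 158]
127 [158 158 158 158 154 135 110 100 104 119 142 155 159 159 158 157 158 158]
128 [159 157 159 159 152 136 110 100 105 121 143 156 159 159 159 158 157 158]
129 [159 159 159 159 151 133 110  99 105 122 142 156 160 158 158 157 158 157]
130 [157 158 158 156 148 130 107 100 107 124 145 157 159 159 158 158 160 159]
131 [157 158 156 155 147 126 107 101 107 128 150 159 160 159 159 159 159 160]
132 [158 156 157 155 145 124 107 102 110 129 152 160 159 159 158 159 158 158]
133 [158 157 156 155 143 122 105 102 109 131 152 160 160 159 159 158 158 158]
134 [157 158 158 155 142 121 104 102 110 131 152 159 160 159 160 160 159 158]
135 [157 158 159 156 143 120 104 102 110 132 153 159 159 160 159 159 157 157]
136 [164 163 162 158 144 122 105 102 111 133 151 161 160 160 160 159 158 156]
137 [188 182 177 171 157 133 109 104 116 137 154 159 159 159 158 159 158 157]
138 [209 205 201 195 182 155 125 119 133 154 161 162 159 159 158 157 158 158]
139 [217 215 214 214 204 184 152 150 170 180 180 173 170 165 162 161 159 157]
140 [217 217 216 216 215 203 187 189 202 207 201 195 192 186 181 175 170 166]
```

Run:
```python
from h import *
from workcell import *
s=observe();p0=s["ee_pos"];y0=s["eef_rot"][2]
print(rel(p0,y0,[.4637,.136,.170],np.radians(80.9)))
```

```text
(array([438.6,  -8. ,  39.2]), np.float64(12.7))
```

Call:
send_rows(plan="255 15 0 -35 0 0 0;255 60 -1 -35 0 0 0;255 110 -2 -35 0 0 5;255 165 -3 -35 0 0 12.7;255 220 -4 -35 0 0 12.7;255 275 -5 -35 0 0 12.7;255 330 -6 -35 0 0 12.7;255 385 -7 -35 0 0 12.7;255 425 -8 -20 0 0 12.7;255 438 -8 20 0 0 12.7;255 438.5 -8 39 0 0 12.7;255 438.5 -8 39 0 0 12.7")

```text
time: 10.9
ee_pos: [0.4627, 0.1354, 0.1694]
eef_rot: [-3.137, 0.001, 1.413]
wrist_force: [0.3, 0.8, -1.3]
grip_width: 0.022
```

```bash
cat > look.py <<'E'
import sys
from h import *
from workcell import *
k=sys.argv[1]
s=observe();print(s["ee_pos"],s["eef_rot"],s["wrist_force"],s["moment"],s["grip_width"],s["time"])
for n in("side","top"):
    f=grab_frame(n);np.savez(n+k+".npz",**f)
    c=f["img"][165:300,120:270] if n=="side" else f["img"][145:245,105:225]
    cv2.imwrite(f"pics/{n}{k}.png",cv2.resize(c,None,fx=4.4,fy=4.4,interpolation=cv2.INTER_CUBIC)[:,:,::-1])
p=s["ee_pos"]; sd=load("side"+k)
zz=lambda q:((q-[120,165]+.5)*4.4-.5).round(0)
for nm,dz in(("collar",-.0116),("tip",-.0656)): print(nm,zz(proj(sd,p+[0,0,dz])))
print("hole",zz(proj(sd,[.4639,.1361,.082])),"lower",zz(proj(sd,LH)))
E
python3 look.py 5
```

```text
[0.4626667  0.13541381 0.16935703] [-3.13717317e+00  8.54986703e-04  1.41305444e+00] [ 0.28225101  0.808248   -1.3095247 ] [-0.01684122 -0.00503616  0.00404107] 0.02198795687814923 10.9
collar [292. 299.]
tip [309. 405.]
hole [313. 445.] lower [319. 483.]
```

View pics/side5.png

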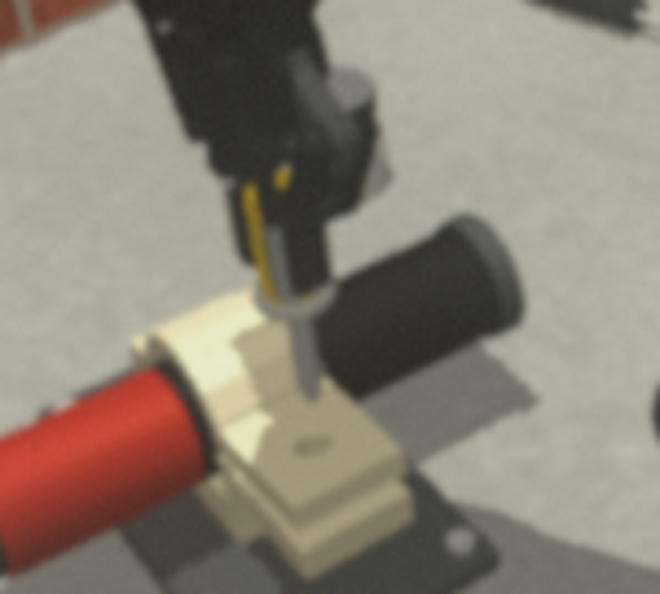

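Run:
```python
from h import *
from workcell import *
s=observe();print(s["ee_pos"],s["wrist_force"])
p=s["ee_pos"]; sd=load("side5")
print("pin tops", [ (round(dz,3),proj(sd,p+[0,0,dz]).round(1)) for dz in(-.02,-.03,-.04,-.05,-.06,-.0656)])
a=proj(sd,p+[0,0,-.06]); print("d/dx",proj(sd,p+[.001,0,-.06])-a,"d/dy",proj(sd,p+[0,.001,-.06])-a,"d/dz",proj(sd,p+[0,0,-.059])-a)
im=sd["img"]
cv2.imwrite("pics/z5.png",cv2.resize(im[225:275,165:215],None,fx=12,fy=12,interpolation=cv2.INTER_NEAREST)[:,:,::-1])
```

```text
[0.46449459 0.13548438 0.17151943] [-0.72840321 -0.01423862 -1.09032886]
pin tops [(-0.02, array([185.7, 235.1])), (-0.03, array([186.5, 239.7])), (-0.04, array([187.2, 244.2])), (-0.05, array([187.9, 248.6])), (-0.06, array([188.7, 253. ])), (-0.066, array([189.1, 255.4]))]
d/dx [-0.36996    -0.26237788] d/dy [-0.45623662  0.300958  ] d/dz [-0.07187013 -0.43310673]
```

View pics/z5.png

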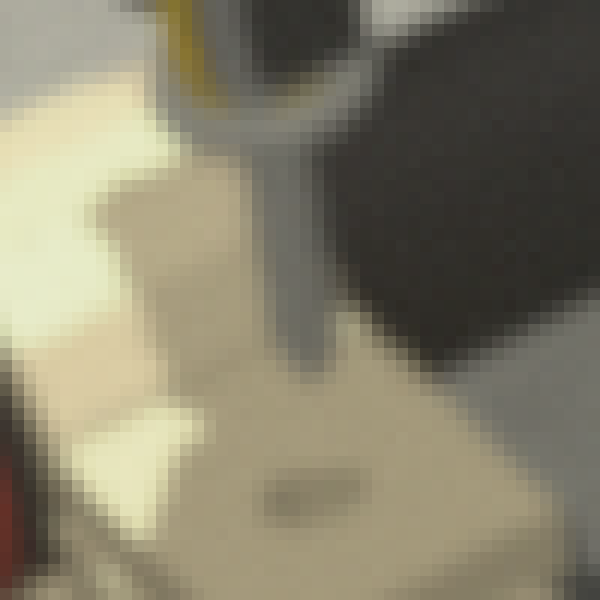

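```bash
python3 look.py 6
python3 - <<'E'
from h import *
from workcell import *
for i in range(4):
    s=observe();grab_frame("top");print(s["ee_pos"].round(4),s["wrist_force"].round(1),s["time"])
p=s["ee_pos"]; sd=load("side6")
print("pin", [ (round(dz,3),proj(sd,p+[0,0,dz]).round(1)) for dz in(-.0116,-.02,-.03,-.04,-.05,-.06,-.0656)])
cv2.imwrite("pics/z6.png",cv2.resize(sd["img"][225:275,165:215],None,fx=12,fy=12,interpolation=cv2.INTER_NEAREST)[:,:,::-1])
E
```

```text
[0.46449459 0.13548438 0.17151943] [-3.14139904e+00 -1.56632587e-04  1.41191318e+00] [-0.72840321 -0.01423862 -1.09032886] [ 0.08444949 -0.04578627 -0.01053754] 0.021997216081804195 11.0
collar [288. 293.]
tip [306. 399.]
hole [313. 445.] lower [319. 483.]
[0.4651 0.1355 0.1722] [-0.4  0.2 -0.2] 11.1
[0.4651 0.1355 0.1722] [ 0.  -0.  -1.2] 11.15
[0.4651 0.1355 0.1722] [-0.1 -0.4 -1. ] 11.2
[0.465  0.1355 0.1721] [-0.1 -0.7 -1. ] 11.25
pin [(-0.012, array([184.8, 230.8])), (-0.02, array([185.5, 234.7])), (-0.03, array([186.2, 239.3])), (-0.04, array([187. , 243.8])), (-0.05, array([187.7, 248.2])), (-0.06, array([188.5, 252.6])), (-0.066, array([188.9, 255. ]))]
```

View pics/z6.png

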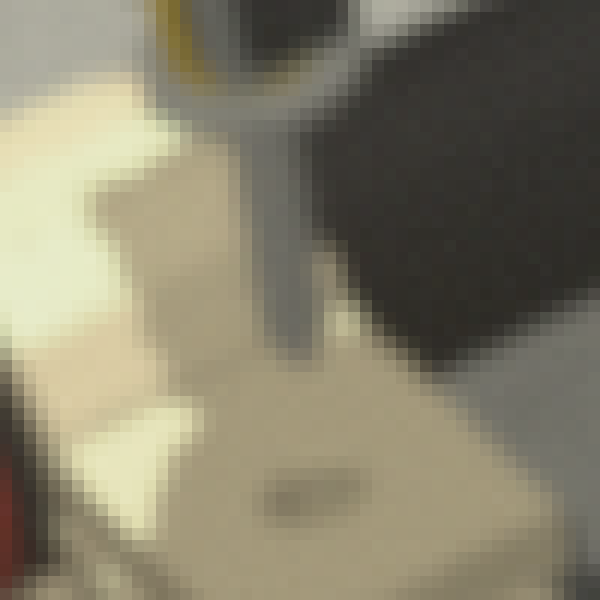

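View pics/top6.png

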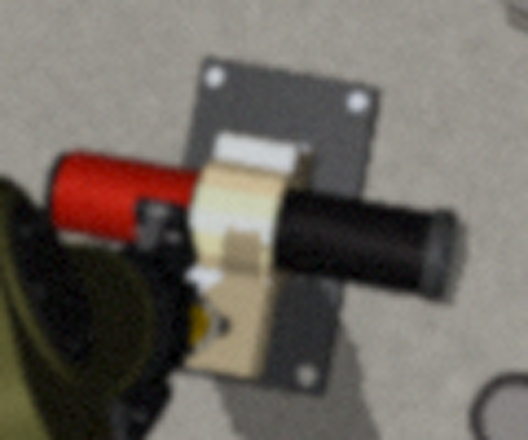

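Settled, the pin axis agrees with the TCP to within 0.3 px in the side view, so the model holds. I'll correct by about 1.5 mm and start insertion, watching the force.

Call:
send_rows(plan="255 0.4 -1.5 0 0 0 0;255 0.4 -1.5 8 0 0 0;255 0.4 -1.5 15 0 0 0;255 0.4 -1.5 20 0 0 0;255 0.4 -1.5 25 0 0 0;255 0.4 -1.5 30 0 0 0;255 0.4 -1.5 34 0 0 0;255 0.4 -1.5 34 0 0 0;255 0.4 -1.5 34 0 0 0")

```text
time: 12.42
ee_pos: [0.4631, 0.1363, 0.1374]
eef_rot: [3.141, 0.0, 1.412]
wrist_force: [0.0, -0.3, -1.1]
grip_width: 0.022
```

```bash
python3 look.py 7;python3 - <<'E'
from h import *
from workcell import *
s=observe();print(s["ee_pos"].round(4),s["wrist_force"].round(1),s["moment"].round(2),s["time"])
E
```

```text
[0.46307527 0.13626515 0.13740433] [3.14137414e+00 1.11005715e-05 1.41219217e+00] [ 0.0456105  -0.27803532 -1.05036965] [0.01978686 0.01614053 0.025356  ] 0.02200711525229807 12.425
collar [300. 364.]
tip [317. 465.]
hole [313. 445.] lower [319. 483.]
[0.4631 0.1362 0.1375] [-0.2 -0.5 -1.6] [-0.02  0.05  0.  ] 12.525
```

View pics/side7.png

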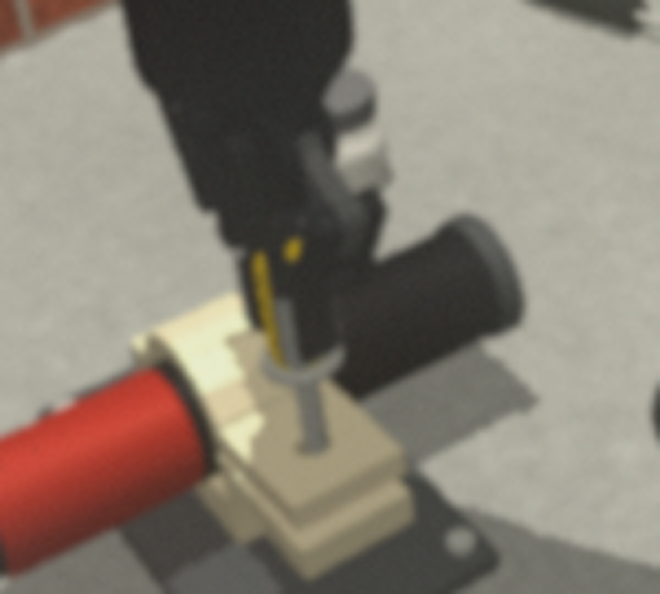

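Call:
send_rows(plan="255 0 0 5 0 0 0;255 0 0 10 0 0 0;255 0 0 15 0 0 0;255 0 0 20 0 0 0;255 0 0 25 0 0 0;255 0 0 30 0 0 0;255 0 0 35 0 0 0;255 0 0 40 0 0 0;255 0 0 44 0 0 0;255 0 0 44 0 0 0")

```text
time: 13.78
ee_pos: [0.4628, 0.1363, 0.093]
eef_rot: [-3.141, 0.0, 1.412]
wrist_force: [0.8, 0.4, 0.3]
grip_width: 0.0219
```

Run:
```python
from h import *
from workcell import *
s=observe();print(s["ee_pos"].round(4),s["eef_rot"],s["wrist_force"].round(1),s["moment"].round(2),s["time"])
```

```text
[0.4628 0.1363 0.093 ] [-3.14118350e+00  6.09899168e-05  1.41230996e+00] [0.8 0.4 0.3] [-0.03  0.02 -0.05] 13.775
```

Call:
send_rows(plan="255 0 0 2 0 0 0;255 0 0 4 0 0 0;255 0 0 6 0 0 0;255 0 0 8 0 0 0;255 0 0 8 0 0 0;255 0 0 8 0 0 0", newtons=120)

```text
time: 14.52
ee_pos: [0.4628, 0.1364, 0.0855]
eef_rot: [-3.141, 0.0, 1.412]
wrist_force: [-4.5, 0.7, 5.9]
grip_width: 0.0216
```

Call:
send_rows(plan="255 0 -0.6 0 0 0 0;255 0 -0.6 1 0 0 0;255 0 -0.6 2 0 0 0;255 0 -0.6 2 0 0 0;255 0 -0.6 2 0 0 0")

```text
time: 15.15
ee_pos: [0.4628, 0.1365, 0.0852]
eef_rot: [3.141, 0.001, 1.412]
wrist_force: [-6.7, -1.6, 19.7]
grip_width: 0.0214
```

```bash
python3 look.py 8;python3 - <<'E'
from workcell import *
s=observe();print(s["ee_pos"].round(4),s["wrist_force"].round(1),s["moment"].round(2),s["time"])
E
```

```text
[0.46279053 0.13647843 0.08521038] [3.14099278e+00 1.36564189e-03 1.41228640e+00] [-6.68570917 -1.55350983 19.72947445] [-0.42841871  1.63643985 -0.00476265] 0.021374999060164775 15.15
collar [316. 462.]
tip [332. 555.]
hole [313. 445.] lower [319. 483.]
[0.4628 0.1364 0.0852] [-8.1 -1.1 20. ] [-0.4   1.7  -0.07] 15.25
```

View pics/side8.png

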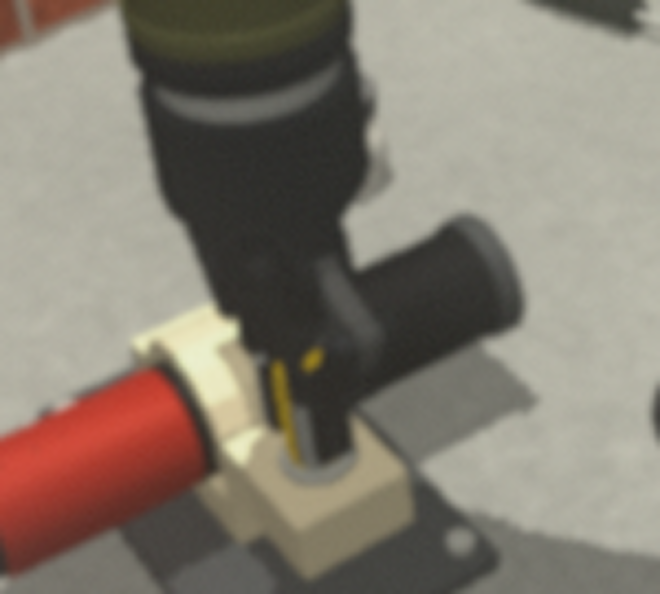

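Hard stop with the gap closed. The press is about 20 N, with some side load that I'll relieve slightly.

Call:
send_rows(plan="255 0 -1 -0.5 0 0 0;255 0 -1 -0.5 0 0 0;255 0 -1 -0.5 0 0 0")

```text
time: 15.62
ee_pos: [0.4627, 0.1365, 0.0854]
eef_rot: [3.139, 0.0, 1.412]
wrist_force: [-4.0, -2.0, 12.6]
grip_width: 0.0217
```

Run:
```python
from workcell import *
for i in range(4):
    s=observe();grab_frame("side");print(s["ee_pos"].round(4),s["eef_rot"].round(4),s["wrist_force"].round(1),s["moment"].round(2),s["time"])
```

```text
[0.4627 0.1365 0.0854] [3.1390e+00 4.0000e-04 1.4121e+00] [-4.  -2.  12.6] [-0.33  0.88  0.02] 15.625
[0.4627 0.1364 0.0854] [3.1391e+00 4.0000e-04 1.4120e+00] [-3.1 -1.3 13.1] [-0.25  0.8   0.01] 15.675
[0.4627 0.1365 0.0854] [3.1391e+00 4.0000e-04 1.4121e+00] [-4.1 -1.7 13.5] [-0.31  0.81  0.02] 15.725
[0.4627 0.1364 0.0854] [3.1391e+00 4.0000e-04 1.4121e+00] [-2.8 -1.8 13.9] [-0.31  0.84 -0.02] 15.775
```

```bash
python3 look.py 9
python3 - <<'E'
from h import *
s=load("side9");W=cloud(s)
# ear top face points around hole, near front corners
for m in((-.085,.018),(-.09,-.015),(-.085,0.02)):
    p=HG*[1,1,0]+U*(m[0]-.048)+np.array([-U[1],U[0],0])*m[1]+.074*Z
    u,v=proj(s,p).round().astype(int); print((u,v),W[v,u].round(4),p.round(4))
t0,t=load("top0"),load("top9")
for f in(t0,t):
    hsv=cv2.cvtColor(f["img"],cv2.COLOR_RGB2HSV);m=cv2.inRange(hsv,(105,120,60),(125,255,255))[190:225,265:300]
    print("blue",np.argwhere(m).mean(0))
d=np.abs(t0["img"].astype(int)-t["img"]).max(2)
for n,(x0,y0,x1,y1) in dict(cap=(208,226,236,254),jar=(215,128,242,156),driver=(290,115,312,188)).items(): print(n,(d[y0:y1,x0:x1]>40).sum())
E
```

```text
[0.46272364 0.13645078 0.08535876] [3.13905191e+00 3.90312744e-04 1.41207256e+00] [-3.18792686 -1.47322255 13.34169415] [-0.32293919  0.84020722  0.02227879] 0.021776810410535866 15.825
collar [316. 462.]
tip [332. 555.]
hole [313. 445.] lower [319. 483.]
(np.int64(187), np.int64(280)) [0.4497 0.1572 0.073 ] [0.4491 0.157  0.074 ]
(np.int64(205), np.int64(272)) [0.4403 0.1245 0.0737] [0.4389 0.1252 0.074 ]
(np.int64(186), np.int64(280)) [0.4505 0.1587 0.0737] [0.4494 0.1589 0.074 ]
blue [18.39726027 18.71232877]
blue [18.43243243 18.77027027]
cap 0
jar 0
driver 0
```

View pics/side9.png

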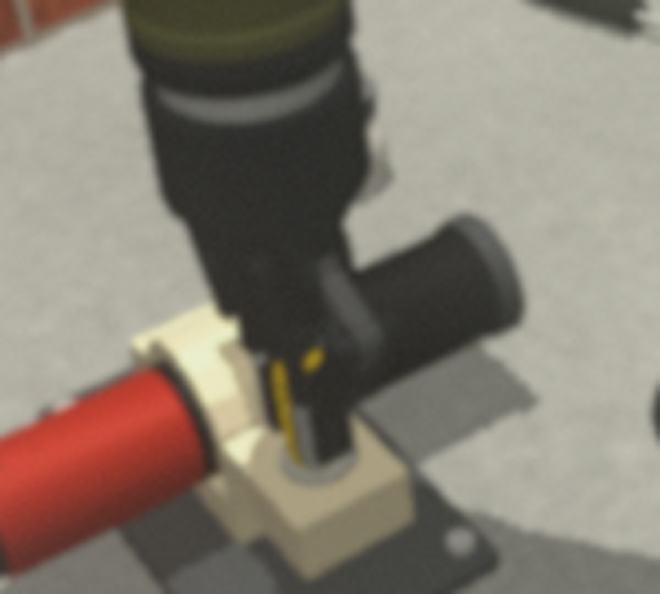

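The ear top reads z ≈ 73–74 mm, so the clamp is shut. The collar at (318,466) is flat on it and no bystander has moved. Handing in.

```bash
python3 -c "
from workcell import *
print(hand_in())"
```

```text
the job is handed in; nothing more can be done
None
```

I folded the upper half down with closed fingers. I then took the yellow pin from the rack, pushed it straight down through both holes, and handed in at about 16 s while still gripping its head and pressing down.

**Last checks:**
- **Clamp:** the top of the upper ear measured 73–74 mm high against 74 mm when shut, and no gap shows in the side view.
- **Pin:** the collar sits flat on the ear. The push met a hard stop, and the press held steady at about 13 N down.
- **Bystanders:** the blue pin, lens cap, jar and screwdriver are unchanged in the top view.

**Less tidy readings:**
- A side load of about 3–4 N and a moment of about 0.8 N m remained at the wrist.
- The gripper read about 22 mm on the nominally 24 mm head. The head's height and the shank's length matched the given sizes.

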